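# Seat the hardness reference block and hold the probe square on its ring

### The arm

A 6-joint arm with a two-finger parallel gripper is mounted at the origin on the work surface. World frame = base frame: x ahead of the robot, y to its left, z up, the work surface at z = 0. Lengths are in m, angles in rad, forces in N, time in s.
With the tool pointing down it reaches from about 0.25 to 0.725 m from the base axis. Payload 4 kg.
Tool frame: the origin (TCP) lies on the centre line of the jaws, within the pads' length; the fingertips stand 17 mm ahead of it and the grasp point (between the pads) lies 2 mm behind it; z points along the fingers, y is the line along which they close (so a half turn about z gives the same grasp; the last joint's range is limited). The gripper opens to 85 mm and grips with 20 to 120 N. Pads are 22 mm wide; open, the fingers measure 114 mm over their backs; the gripper's body (76 mm by 85 mm) begins 54 mm behind the grasp point. The pads swing forward as they close: fully open they stand 13 mm farther back than shut.
Start: joints at [-1.13, 0.241, 0.005, 1.335, 0, 1.571], TCP at [0.213, -0.452, 0.248] pointing down, gripper open.
Joint ranges: [-2.72, 2.72], [-1.05, 1.87], [-1.09, 1.28], [-1.99, 2.15], [-1.42, 1.44], [-3.14, 3.14]. Speed limits (rad/s): [2.79, 2.79, 3.14, 3.14, 3.14, 3.14].

### API

Orientations are given as a unit quaternion [x, y, z, w].
In Python, from workcell import get_obs, imaging, order gives the robot as it stands.
- The arm moves only by the tool apply_moves, never from a script. Its argument "targets" is a list that holds one entry, the list of rows, each a list of 5 numbers: the shift along the world's x, y, z in units of 40 mm (1.0 is 40 mm), then the turn about the world's z in degrees, then the gripper command: -1 is shut, 1 is fully open, values between are in proportion. In form: [[[dx, dy, dz, turn, fingers], ...]]. A call has 1 to 8 rows; each row shifts and turns the commanded pose from where the row before left it; what a row does not reach is not made up. A row lasts 1/12 s, in which the tool goes at most 41.7 mm and 7.16 degrees, less where a joint would pass 70% of its speed; a pose out of reach is approached as far as the arm can. A call is refused whole if a number of a shift passes 1 or a number of a turn 7.16, either way. A call with a gripper value outside its range is refused whole. The fingers move at their own pace and stop on an object; the grip force is fixed at half the most. Time passes only in rows, so rows that do not move let the fingers close. It gives the time, the measured TCP pose, the force, the opening and the grip force at its end, in the units of the state.
- get_obs(): the state, without advancing time (a new reading comes with each control period).
- imaging.camera(name): name is "side" or "top"; returns (picture, depth): 384x512x3 uint8, blue, green, red; 384x512 float32, m along the optical axis (not along the pixel's ray), 0 where there is no reading.
- imaging.get_calibration(name): a dict with "camera_matrix" (3x3 intrinsics, pixels), "eye" and "rotation" of the camera in the world. Camera axes: x right, y down, z forward; pixel columns grow to the right and rows downward; lengths in m; the calibration is good to about 2 mm. A picture is of the moment at which its call begins. get_calibration takes no time and is no camera call.
- order.job_done(): hands the job in; it is judged then, once.
The state is a dict: "clock": time; "joint_pos": joint angles; "joint_vel": joint speeds; "tau": joint torques, N m; "eef_pos": TCP position; "tool_rot": TCP orientation; "ft_force": force on the tool from outside, world axes, zero at the start; "ft_torque": the same for the moment, N m; "grip_width": finger opening in m; "grasp_force": force on a finger pad.
Only numpy, scipy, OpenCV 4.12 (cv2) and the standard library are available. Lean on these libraries where they do the work, as an engineer would, in place of code of your own. Each camera call takes 0.05 s, during which the arm holds its last target. There are 200 camera calls.

### The job

Daily check of the hardness probe: first press the cocked steel reference block down until it sits fully home and level in the nest of its dark steel base. Then draw the cordless probe out of its leaning stand, bring it down gently and hold it upright, square to the block, with its tip inside the red ring and a light push of about 5 N on its sprung rod, resting on nothing else. Finish while still holding it there, and leave the other things on the bench where they are.

Things in the scene. Friction and masses are not known exactly. Their poses are not given: they have to be found in the camera images.
- base: Heavy fixed dark steel plate 150 (x) x 110 (y) x 28 mm. Origin: centre of underside, z up. In its top a nest: recess 61.5 (x) x 51.5 mm, 8 mm deep, floor 20 mm above the origin. Two sprung 10 mm ball noses (y = -14, +14 mm) stand 3 mm out of the nest's +x wall near the floor; their brass nuts and steel sleeves stick out 14 mm from the base's +x end.
- block: Bright steel reference block 60 (x) x 50 (y) x 14 mm, 0.32 kg, loose in the nest, axes along the base's. Origin: centre of underside. At first the +x edge rides 5 to 6 mm high on the ball noses (tilt 5 to 6 degrees), the -x edge is down. About 8 N down near the +x edge, or 13 N in the middle, snaps it home. Seated: origin 20 mm above the base's, top 34 mm above the bench.
- spot (a point): Centre of the red ring painted on the top of the block (ring 12 mm inside, 17 mm outside diameter, black dot in the middle); it lies at x = -14, y = +8, z = 14 mm in the block's frame.
- stand: Fixed bench stand: grey foot 112 (x) x 80 (y) x 10 mm, grey cheeks, and a black socket block (44 x 44 x 52 mm, square bore 17.6 mm right through) that leans 20 degrees, its top towards the stand's -x. Origin: centre of the foot's underside, z up.
- socket (a point): Centre of the socket block's upper mouth, about 69 mm above the bench; the probe's shoulder rests on this rim.
- probe: Cordless hardness probe, 0.22 kg, standing in the socket and leaning about 22 degrees. Origin: centre of its guide sleeve's open end; z along the probe to its rear (upper) end. Steel sleeve 15 mm diameter from z = 0 to 42 mm (in the socket at first), then round grey and black body 26 mm diameter to z = 145 mm (rear end, green light). Draw it 52 mm or more along its axis to free it.
- grip (a point): Point on the probe's axis in the ribbed black grip, at z = 105 mm in the probe's frame; the body is 26 mm thick here and the grip runs from z = 75 to 135 mm.
- tip (a point): Outermost point of the probe's round-ended brass rod (6 mm diameter), on the probe's axis; 8 mm beyond the sleeve (z = -8 mm in the probe's frame) when the rod is free, moving in as the rod is pressed.
- probe_rod (a joint): How far the sprung rod is pushed into the probe: 0 free, 0.008 m fully in (hard stop). The spring gives about 1.5 N as it starts to move and 0.9 N more per mm, so about 5 N at 4 mm and 8.7 N at the stop.
- round_block: Bystander: round steel reference block, 64 mm diameter, 14 mm high, loose, origin under its centre.
- mount_black: Bystander: black resin-mounted sample, 30 mm diameter, 20 mm high, loose, origin under its centre.
- mount_green: Bystander: green resin-mounted sample, 30 mm diameter, 20 mm high, loose, origin under its centre.
- loupe: Bystander: black stand loupe, 38 mm diameter, 36 mm high, loose, origin under its centre.
- caliper: Bystander: digital caliper lying flat, 225 mm long, 14 mm high, loose, origin under the middle of its beam.
- driver: Bystander: red-handled screwdriver lying flat, 160 mm long, loose.
- cleaner: Bystander: white bottle with blue cap, 56 mm diameter, 130 mm high, loose, origin under its centre.
Things that resemble listed ones, but are neither listed nor needed, are in the scene too. What is meant by the probe is not brown or pink, and is the larger of those in its own colour.

How it is judged:
By the outcome, as a careful person would: the job done as asked, in the order asked, and still so for the second after the job is handed in, while the arm keeps its last pose, push and grip.
It also fails if it takes over 51 s, if anything falls off the work surface, if the arm or the gripper's body presses on something with over 40 N, if the wrist force passes 120 N, or if a joint passes its speed limit or range.

## Working session

There is one attempt and no reset: what is moved stays moved. The work goes in short steps, Python scripts to look and compute and a tool call to move; the robot and the scene stay as the last step left them, time stands still between calls to the robot, and variables do not carry over. Pictures are saved under pics/ and viewed, at most 13 in all, crops included, and the job is handed in when it is done.

Besides the shell and the picture viewer there is one more tool, called in YAML: its name, and indented under it one key for each argument. apply_moves: Moves the arm, as the interface text tells. Its arguments: {"type":"object","properties":{"targets":{"type":"array","items":{"type":"array","items":{"type":"array","items":{"type":"number"}}}}},"required":["targets"]}

```bash
mkdir -p pics; cat > h.py <<'E'
import numpy as np, cv2
from workcell import get_obs, imaging, order
def grab(n,name=None):
    im,d=imaging.camera(n)
    if name: cv2.imwrite('pics/%s.png'%name,im)
    return im,d
def cal(n):
    c=imaging.get_calibration(n); return np.array(c['camera_matrix']),np.array(c['eye']),np.array(c['rotation'])
def ray(n,u,v):
    K,e,R=cal(n); return e,R@np.linalg.solve(K,[u,v,1.])
def onplane(n,u,v,z):
    e,r=ray(n,u,v); return e+r*(z-e[2])/r[2]
def pt(n,u,v,d):
    e,r=ray(n,u,v); return e+r*d
def cloud(n,d):
    K,e,R=cal(n); v,u=np.mgrid[:d.shape[0],:d.shape[1]]
    p=np.stack([(u-K[0,2])/K[0,0]*d,(v-K[1,2])/K[1,1]*d,d],-1)
    return p@R.T+e
E
python3 - <<'E'
from h import *
o=get_obs(); print({k:np.round(v,3) for k,v in o.items()})
a,_=grab('top'); b,_=grab('side')
for n in('top','side'):print(*cal(n),sep='\n')
np.savez('s.npz',a=a,da=_ )
cv2.imwrite('pics/top0.png',a);cv2.imwrite('pics/side0.png',b)
E
```

```text
{'clock': np.float64(0.0), 'joint_pos': array([-1.13 ,  0.241,  0.004,  1.335,  0.   ,  1.571]), 'joint_vel': array([-0.002, -0.001,  0.001, -0.001,  0.001,  0.   ]), 'tau': array([ 0.0000e+00, -3.7232e+01,  2.5241e+01,  1.7000e-02,  0.0000e+00,
       -0.0000e+00]), 'eef_pos': array([ 0.213, -0.452,  0.247]), 'tool_rot': array([ 0.976,  0.219, -0.   , -0.001]), 'ft_force': array([ 0.318,  0.197, -0.524]), 'ft_torque': array([-0.002,  0.031,  0.018]), 'grasp_force': np.float64(0.0), 'grip_width': np.float64(0.086)}
[[384.49490454   0.         253.30022781]
 [  0.         384.49490454 192.08429075]
 [  0.           0.           1.        ]]
[ 0.35731845 -0.02207648  1.06469229]
[-0.69436785  0.71448516 -0.05625313  0.06480606]
[[486.95928527   0.         261.02463792]
 [  0.         486.95928527 186.32077595]
 [  0.           0.           1.        ]]
[0.44946081 1.25358383 0.89928886]
[-0.0153734   0.87418697 -0.48501443  0.01793864]
```

View pics/top0.png

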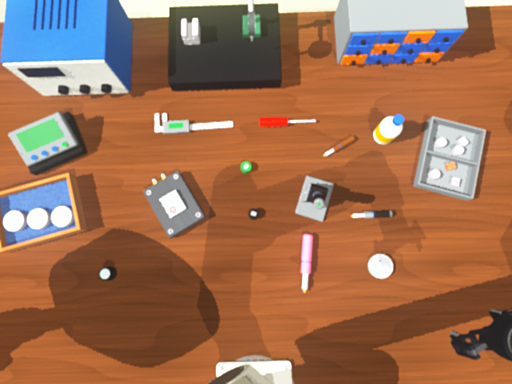

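View pics/side0.png

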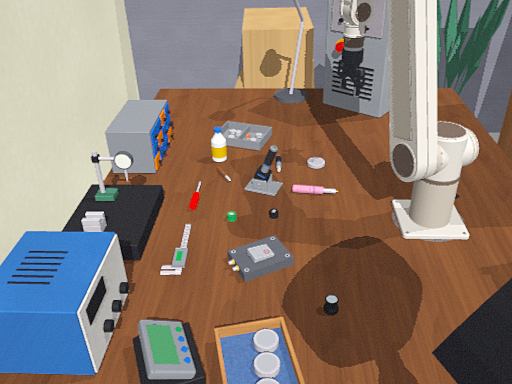

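The probe candidates in the top image are:
- grey/black in the stand, with a green light, at (317,197)
- smaller grey/black pen lying flat at (373,214)
- pink at (306,262)
- brown at (340,146)

The one in the stand fits, because it is the larger of the grey/black pair and is neither pink nor brown. I'll confirm it and the base in one enlarged crop.

```bash
sed -i 's/^import numpy.*/&\nfrom scipy.spatial.transform import Rotation as Ro/; s/np.array(c\[.rotation.\])/Ro.from_quat(c["rotation"]).as_matrix()/' h.py
python3 - <<'E'
from h import *
a=cv2.imread('pics/top0.png'); b=cv2.imread('pics/side0.png')
r=lambda i,x,y,w,h:cv2.resize(i[y:y+h,x:x+w],(400,300),interpolation=cv2.INTER_CUBIC)
m=np.vstack([np.hstack([r(a,135,160,80,60+20)[:, :] if 0 else r(a,130,165,100,75),r(a,290,165,120,90)]),np.hstack([r(b,220,225,80,60),r(b,235,140,80,60)])])
cv2.imwrite('pics/crop1.png',m)
for n in('top','side'):
    im,d=grab(n); P=cloud(n,d); np.savez(n+'.npz',im=im,P=P)
    print(n,cal(n)[2].round(2).tolist())
    for u,v in ([(173,202),(317,197),(150,205)] if n=='top' else [(260,252),(270,155)]): print(u,v,P[v,u].round(4))
E
```

```text
top [[-0.03, -0.98, 0.17], [-1.0, 0.03, 0.01], [-0.01, -0.17, -0.99]]
173 202 [0.5142 0.2056 0.0397]
317 197 [ 0.4996 -0.1662  0.1479]
150 205 [ 0.5143  0.2802 -0.0041]
side [[-1.0, -0.01, 0.05], [-0.04, 0.53, -0.85], [-0.02, -0.85, -0.53]]
260 252 [0.5125 0.2142 0.0376]
270 155 [ 0.4949 -0.1552  0.1414]
```

View pics/crop1.png

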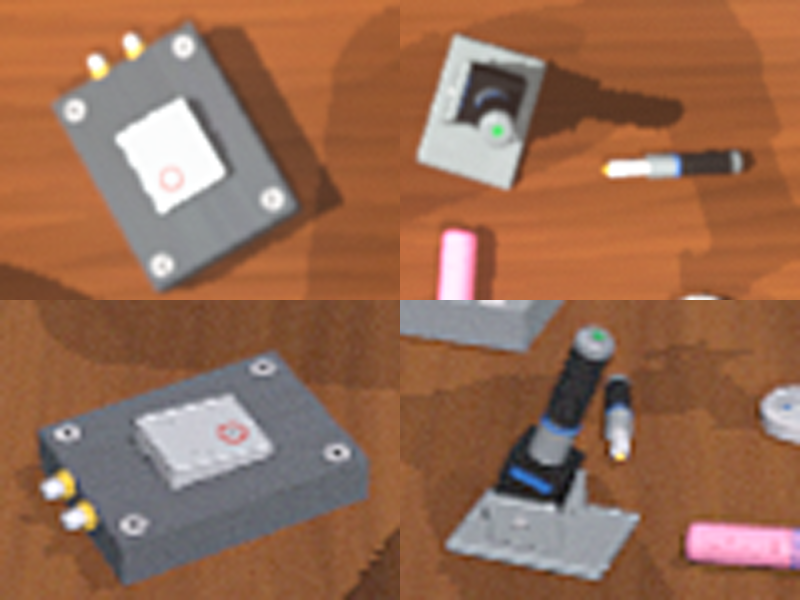

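The crop confirms it. The probe in the stand (grey/black, blue ring, green light at top (319,204) and side (274,147)) is the larger, and the lying pen is smaller. The block shows its ring at top (172.8,209.5), with the nuts up-left.

```bash
cat >> h.py <<'E'
def tri(pt_,ps):
    e1,r1=ray('top',*pt_); e2,r2=ray('side',*ps)
    s=np.linalg.lstsq(np.c_[r1,-r2],e2-e1,rcond=None)[0]
    p,q=e1+s[0]*r1,e2+s[1]*r2
    return (p+q)/2,np.linalg.norm(p-q)
E
python3 - <<'E'
from h import *
T=lambda L,s,o:[(np.array(p)/s+o) for p in L]
t=T([(75,110),(183,45),(273,199),(162,264)],4,(130,165)); s=T([(133,224),(67,133),(262,67),(336,152)],5,(220,225))
for n,q in(('top',t),('side',s)):
    W=np.array([onplane(n,*p,.028) for p in q])[:,:2]; c=W.mean(0)
    ex=(W[0]+W[1]-W[2]-W[3]); ey=(W[0]+W[3]-W[1]-W[2]) 
    print(n,W.round(4).tolist(),'c',c.round(4),'yaw',np.degrees(np.arctan2(ex[1],ex[0])).round(1), 'ey',np.degrees(np.arctan2(ey[1],ey[0])).round(1))
print('ring',onplane('top',172.75,209.5,.035),onplane('side',266.4,251.6,.035))
print('rear',tri((319.1,204.3),(274.2,147)))
f=np.array([onplane('top',*p,.01) for p in T([(52,36),(144,62),(112,190),(17,160)],10/3,(290,165))])[:,:2]
x=f[0]+f[1]-f[2]-f[3]; print('foot',f.mean(0),np.degrees(np.arctan2(x[1],x[0])))
# green centroid masks
for n in('top','side'):
    z=np.load(n+'.npz'); im=z['im'].astype(int); m=(im[...,1]>im[...,2]+50)&(im[...,1]>im[...,0]+30)
    h=np.zeros(m.shape,bool); (u,v)=(319,204) if n=='top' else (274,147); h[v-8:v+9,u-8:u+9]=1
    v,u=np.nonzero(m&h); print(n,'green',u.mean(),v.mean())
    P=z['P']; r=P[...,2]; w=(abs(P[...,0]-.5)<.08)&(abs(P[...,1]+.16)<.08)&(r>.085)&(r<.2); Q=P[w]
    print(len(Q),Q[:,2].max())
    C=[]
    for lo in np.arange(.09,.165,.015):
        k=Q[(Q[:,2]>=lo)&(Q[:,2]<lo+.015)]
        if len(k)>5: print(lo.round(3),len(k),k.mean(0).round(4),k.min(0).round(4),k.max(0).round(4))
E
```

```text
top [[0.5444, 0.2752], [0.5878, 0.2011], [0.479, 0.1391], [0.4371, 0.2143]] c [0.5121 0.2074] yaw 29.6 ey 119.8
side [[0.5455, 0.2768], [0.5875, 0.2027], [0.4803, 0.1408], [0.4377, 0.2153]] c [0.5127 0.2089] yaw 29.9 ey 119.6
ring [0.4944449  0.20710948 0.035     ] [0.49514756 0.20886809 0.035     ]
rear (array([ 0.48043652, -0.16764337,  0.16439073]), np.float64(0.0018995755204154322))
foot [ 0.51718977 -0.18041957] -17.70985818761292
top green 318.8181818181818 203.8181818181818
164 0.16952587278767084
0.09 9 [ 0.5146 -0.1748  0.099 ] [ 0.5104 -0.1867  0.0942] [ 0.5181 -0.1642  0.1048]
0.105 9 [ 0.5097 -0.1713  0.1117] [ 0.5024 -0.1818  0.1065] [ 0.5134 -0.1612  0.1155]
0.12 17 [ 0.5039 -0.1706  0.1276] [ 0.4958 -0.183   0.1205] [ 0.5087 -0.1593  0.135 ]
0.135 16 [ 0.4969 -0.1665  0.1429] [ 0.486  -0.1821  0.1351] [ 0.504  -0.1565  0.1498]
0.15 70 [ 0.481  -0.1672  0.1606] [ 0.469  -0.1798  0.151 ] [ 0.499  -0.1561  0.1648]
0.165 37 [ 0.4852 -0.168   0.1665] [ 0.4752 -0.1788  0.1651] [ 0.4921 -0.158   0.1695]
side green 274.3333333333333 146.66666666666666
190 0.17129610834656184
0.09 28 [ 0.5076 -0.1655  0.0974] [ 0.4922 -0.1768  0.0906] [ 0.5194 -0.1572  0.1039]
0.105 34 [ 0.5006 -0.1637  0.1127] [ 0.4854 -0.1736  0.105 ] [ 0.5158 -0.1555  0.1198]
0.12 32 [ 0.4961 -0.1623  0.128 ] [ 0.4821 -0.1723  0.1209] [ 0.5087 -0.1518  0.1342]
0.135 32 [ 0.4911 -0.1598  0.1435] [ 0.4754 -0.1702  0.1352] [ 0.5053 -0.1523  0.1498]
0.15 38 [ 0.4839 -0.1596  0.1587] [ 0.4721 -0.1757  0.1508] [ 0.4984 -0.1487  0.1649]
0.165 15 [ 0.4846 -0.164   0.1676] [ 0.4755 -0.1741  0.1652] [ 0.4917 -0.1513  0.1713]
```

apply_moves:
  targets:
    - [[0.33, 0.7, 0, 7, -1], [0.33, 0.7, 0, 7, -1], [0.33, 0.7, 0, 7, -1], [0.33, 0.7, 0, 7, -1], [0.33, 0.7, 0, 7, -1], [0.33, 0.7, 0, 7, -1], [0.33, 0.7, 0, 7, -1], [0.33, 0.7, 0, 7, -1]]

```text
clock: 0.87
eef_pos: [0.3191, -0.2267, 0.2483]
tool_rot: [0.757, 0.653, 0.0, 0.0]
ft_force: [0.0, 0.5, -0.0]
grip_width: 0.0002
grasp_force: 0.0
```

apply_moves:
  targets:
    - [[0.33, 0.7, 0, 0, -1], [0.33, 0.7, 0, 0, -1], [0.33, 0.7, 0, 0, -1], [0.33, 0.7, 0, 0, -1], [0.33, 0.7, 0, 0, -1], [0.33, 0.7, 0, 0, -1], [0.33, 0.7, 0, 0, -1], [0.33, 0.7, 0, 0, -1]]

```text
clock: 1.53
eef_pos: [0.4248, -0.0027, 0.2483]
tool_rot: [0.759, 0.651, -0.0, 0.0]
ft_force: [0.1, -0.1, -1.3]
grip_width: 0.0002
grasp_force: 0.0
```

apply_moves:
  targets:
    - [[0.33, 0.7, -0.5, 0, -1], [0.33, 0.7, -0.5, 0, -1], [0.33, 0.7, -0.5, 0, -1], [0.33, 0.7, -0.5, 0, -1], [0.33, 0.7, -0.5, 0, -1], [0.33, 0.7, -0.5, 0, -1], [0.33, 0.7, -0.5, 0, -1], [0.33, 0.7, -0.5, 0, -1]]

```text
clock: 2.2
eef_pos: [0.5304, 0.2212, 0.087]
tool_rot: [0.759, 0.651, -0.0, -0.0]
ft_force: [0.5, -0.6, 0.3]
grip_width: 0.0
grasp_force: 0.0
```

```bash
cat >> h.py <<'E'
def st():
    o=get_obs(); y=Ro.from_quat(o['tool_rot']).as_matrix()
    print('t',round(float(o['clock']),2),'p',o['eef_pos'].round(4),'yaw_y',np.degrees(np.arctan2(y[1,1],y[0,1])).round(1),'z',y[:,2].round(3),'F',o['ft_force'].round(2),'M',o['ft_torque'].round(3),'j',o['joint_pos'].round(2),'w',round(float(o['grip_width']),4),'g',round(float(o['grasp_force']),1))
    return o
E
python3 -c "
from h import *
st()"
```

```text
t 2.2 p [0.5304 0.2212 0.087 ] yaw_y -8.7 z [-0. -0. -1.] F [ 0.47 -0.57  0.27] M [-0.026 -0.036 -0.01 ] j [ 0.4   0.5  -0.05  1.02 -0.    2.12] w 0.0 g 0.0
```

apply_moves:
  targets:
    - [[0.03, -0.06, -0.35, 0, -1], [0, 0, -0.3, 0, -1], [0, 0, -0.07, 0, -1], [0, 0, -0.05, 0, -1], [0, 0, -0.05, 0, -1], [0, 0, 0, 0, -1]]

```text
clock: 2.7
eef_pos: [0.5314, 0.2172, 0.0562]
tool_rot: [0.759, 0.651, 0.0, 0.0]
ft_force: [0.3, -0.4, 0.3]
grip_width: 0.0
grasp_force: 0.0
```

apply_moves:
  targets:
    - [[0, 0, -0.025, 0, -1], [0, 0, -0.025, 0, -1], [0, 0, -0.025, 0, -1], [0, 0, 0, 0, -1]]

```text
clock: 3.03
eef_pos: [0.5321, 0.2175, 0.0535]
tool_rot: [0.759, 0.651, 0.001, 0.0]
ft_force: [1.0, 0.9, -0.4]
grip_width: 0.0001
grasp_force: 0.0
```

apply_moves:
  targets:
    - [[0, 0, -0.025, 0, -1], [0, 0, -0.025, 0, -1], [0, 0, 0, 0, -1]]

```text
clock: 3.28
eef_pos: [0.5322, 0.2176, 0.0511]
tool_rot: [0.759, 0.651, 0.001, 0.0]
ft_force: [-0.6, 0.6, 3.8]
grip_width: 0.0003
grasp_force: 1.9
```

apply_moves:
  targets:
    - [[0, 0, -0.025, 0, -1], [0, 0, 0, 0, -1]]

```text
clock: 3.45
eef_pos: [0.5322, 0.2176, 0.0511]
tool_rot: [0.759, 0.651, 0.001, 0.0]
ft_force: [-1.1, -0.7, 9.7]
grip_width: 0.0001
grasp_force: 4.8
```

apply_moves:
  targets:
    - [[0, 0, -0.025, 0, -1], [0, 0, 0, 0, -1]]

```text
clock: 3.62
eef_pos: [0.5322, 0.2176, 0.051]
tool_rot: [0.759, 0.651, 0.001, 0.001]
ft_force: [-3.0, -2.1, 15.5]
grip_width: -0.0001
grasp_force: 7.6
```

apply_moves:
  targets:
    - [[0, 0, -0.02, 0, -1], [0, 0, 0, 0, -1], [0, 0, 0.3, 0, -1], [0, 0, 0.7, 0, -1], [0, 0, 0.9, 0, -1], [0, -0.2, 0.9, 0, -1], [-0.08, -0.7, 0.9, 6.75, 0], [-0.08, -0.8, 0.8, 6.75, 0.5]]

```text
clock: 4.28
eef_pos: [0.5255, 0.1551, 0.2236]
tool_rot: [0.674, 0.739, 0.001, 0.0]
ft_force: [-0.2, 0.2, 0.4]
grip_width: 0.0231
grasp_force: 0.0
```

apply_moves:
  targets:
    - [[-0.08, -0.8, 0.5, 6.75, 1], [-0.08, -0.8, 0, 6.75, 1], [-0.08, -0.8, 0, 6.75, 1], [-0.08, -0.8, 0, 6.75, 1], [-0.08, -0.8, 0, 6.75, 1], [-0.08, -0.8, 0, 6.75, 1], [-0.08, -0.8, 0, 6.75, 1], [-0.08, -0.8, 0, 6.75, 1]]

```text
clock: 4.95
eef_pos: [0.4991, -0.1029, 0.2415]
tool_rot: [0.266, 0.964, -0.0, -0.0]
ft_force: [0.1, -0.3, 0.3]
grip_width: 0.0854
grasp_force: 0.0
```

```bash
python3 - <<'E'
from h import *
st()
a,d=grab('top');P=cloud('top',d); b,e=grab('side');Q=cloud('side',e)
r=lambda i,x,y,w,h:cv2.resize(i[y:y+h,x:x+w],(400,300),interpolation=cv2.INTER_CUBIC)
cv2.imwrite('pics/c2.png',np.hstack([r(a,130,165,100,75),r(b,220,225,80,60)]))
c=np.array([.5124,.208]);R=np.array([[.868,.497],[-.497,.868]])
for X in(P,Q):
    l=(X[...,:2]-c)@R.T; m=(abs(l[...,0])<26)&(abs(l[...,0])<.026)&(abs(l[...,1])<.02)&(X[...,2]>.02)
    A=np.c_[l[m],np.ones(m.sum())]; s=np.linalg.lstsq(A,X[m][:,2],rcond=None)[0]; print(m.sum(),np.degrees(s[:2]),s[2])
for z in ('top','side'):
    X=np.load(z+'.npz')['P']; l=(X[...,:2]-c)@R.T; m=(abs(l[...,0])<.026)&(abs(l[...,1])<.02)&(X[...,2]>.02)
    A=np.c_[l[m],np.ones(m.sum())]; s=np.linalg.lstsq(A,X[m][:,2],rcond=None)[0]; print('before',np.degrees(s[:2]),s[2])
E
```

```text
t 4.95 p [ 0.4991 -0.1029  0.2415] yaw_y 59.1 z [-0.001  0.    -1.   ] F [ 0.13 -0.31  0.3 ] M [ 0.014 -0.041 -0.005] j [-0.2   0.26  0.02  1.33  0.    0.34] w 0.0854 g 0.0
276 [0.08218186 0.59755926] 0.03328804259350526
174 [-0.20817708  0.51576662] 0.03426700098268306
before [ 5.63889134 -0.38562086] 0.035708921021858755
before [5.47518538 0.23741977] 0.037083991388765114
```

View pics/c2.png

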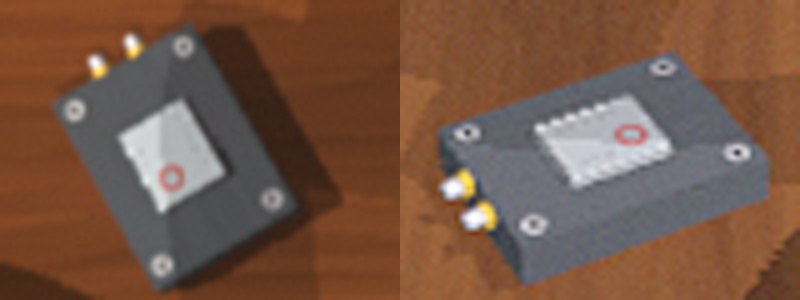

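The picture shows the block flush in the nest and level: its tilt fell from 5.6° to about 0°. The ring is at top (172.8,209.5). Next is the probe grasp.

apply_moves:
  targets:
    - [[-0.05, -0.9, 0, 6.6, 1], [-0.06, -0.83, 0, 6.6, 1], [0, 0, -0.9, 0, 1], [0, 0, -0.9, 0, 1], [0, 0, -0.7, 0, 1], [0, 0, -0.4, 0, 1], [0, 0, 0, 0, 1]]

```text
clock: 5.63
eef_pos: [0.4922, -0.1687, 0.1213]
tool_rot: [0.157, 0.988, 0.001, -0.005]
ft_force: [-0.5, 0.8, -0.6]
grip_width: 0.0856
grasp_force: 0.0
```

```bash
python3 - <<'E'
from h import *
st()
b,e=grab('side');a,_=grab('top')
r=lambda i,x,y,w,h:cv2.resize(i[y:y+h,x:x+w],(400,400),interpolation=cv2.INTER_CUBIC)
cv2.imwrite('pics/c3.png',np.hstack([r(a,280,140,90,90),r(b,225,105,90,90)]))
E
```

```text
t 5.63 p [ 0.4922 -0.1687  0.1213] yaw_y 71.9 z [-0.009  0.003 -1.   ] F [-0.52  0.83 -0.59] M [-0.015  0.048 -0.038] j [-0.33  0.38 -0.15  1.05  0.   -0.01] w 0.0856 g 0.0
```

View pics/c3.png

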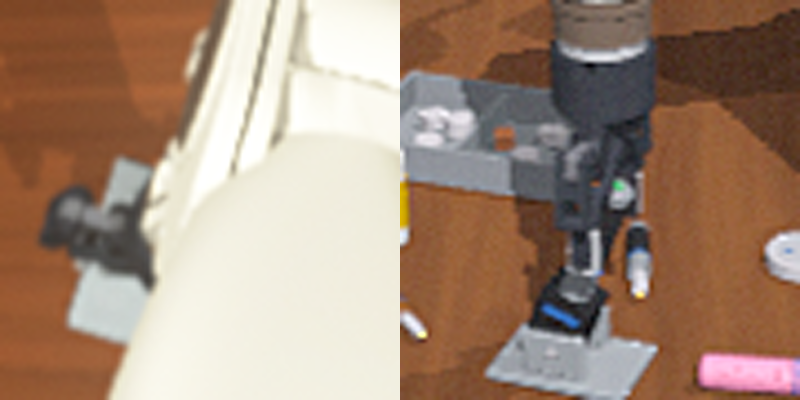

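apply_moves:
  targets:
    - [[0, 0, 0, 0, 0], [0, 0, 0, 0, -0.2]]

```text
clock: 5.9
eef_pos: [0.4969, -0.1706, 0.1277]
tool_rot: [0.157, 0.988, -0.0, 0.002]
ft_force: [-0.6, 0.5, 0.4]
grip_width: 0.064
grasp_force: 0.0
```

apply_moves:
  targets:
    - [[-0.05, -0.03, 0, 0, -0.5], [0, 0, 0, 0, -1], [0, 0, 0, 0, -1], [0, 0, 0, 0, -1], [0, 0, 0, 0, -1], [0, 0, 0, 0, -1]]

```text
clock: 6.4
eef_pos: [0.4938, -0.1719, 0.1269]
tool_rot: [0.157, 0.988, -0.0, 0.001]
ft_force: [-2.4, 0.9, 6.1]
grip_width: 0.0249
grasp_force: 58.4
```

```bash
python3 - <<'E'
from h import *
st()
E
```

```text
t 6.4 p [ 0.4938 -0.1719  0.1269] yaw_y 71.9 z [ 0.001 -0.001 -1.   ] F [-2.42  0.92  6.1 ] M [ 0.041  0.353 -0.003] j [-0.33  0.37 -0.15  1.05 -0.   -0.02] w 0.0249 g 58.4
```

apply_moves:
  targets:
    - [[-0.08, 0.03, 0.23, 0, -1], [-0.08, 0.03, 0.23, 0, -1], [-0.09, 0.03, 0.23, 0, -1], [-0.08, 0.02, 0.22, 0, -1], [0, 0, 0, 0, -1], [0, 0, 0, 0, -1]]

```text
clock: 6.9
eef_pos: [0.4803, -0.1673, 0.1631]
tool_rot: [0.157, 0.988, -0.0, 0.001]
ft_force: [-0.1, 0.2, -2.8]
grip_width: 0.0249
grasp_force: 58.7
```

```bash
python3 - <<'E'
from h import *
st()
b,e=grab('side')
r=lambda i,x,y,w,h:cv2.resize(i[y:y+h,x:x+w],(600,600),interpolation=cv2.INTER_CUBIC)
cv2.imwrite('pics/c4.png',r(b,230,105,80,80))
E
```

```text
t 6.9 p [ 0.4803 -0.1673  0.1631] yaw_y 71.9 z [ 0.001 -0.    -1.   ] F [-0.14  0.16 -2.81] M [-0.013 -0.001  0.028] j [-0.34  0.31 -0.13  1.13  0.   -0.02] w 0.0249 g 58.7
```

View pics/c4.png

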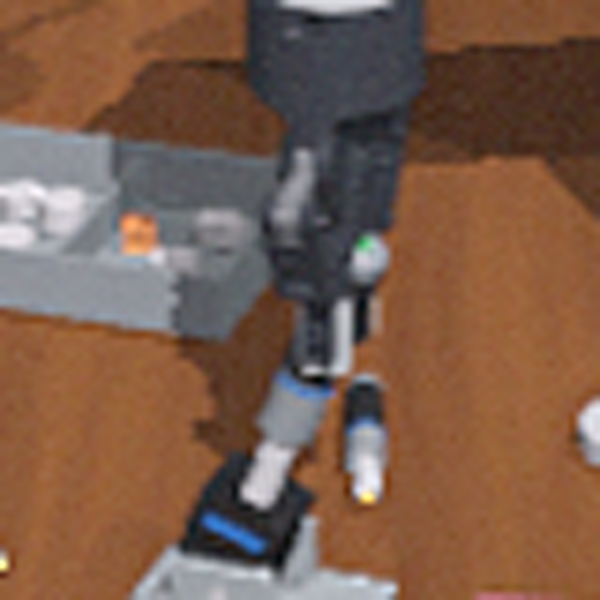

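The picture shows the probe drawn about 38 mm, with its sleeve end still in the mouth near (265,495) of the crop. The tool cannot tilt, so I'll swing the probe upright in the jaws, using the rim to hold its end.

apply_moves:
  targets:
    - [[0.12, -0.038, 0.045, 0, -1], [0.12, -0.038, 0.045, 0, -1], [0, 0, 0, 0, -1]]

```text
clock: 7.2
eef_pos: [0.4872, -0.1693, 0.1643]
tool_rot: [0.157, 0.988, 0.001, -0.004]
ft_force: [-5.7, 3.0, 0.4]
grip_width: 0.0245
grasp_force: 58.6
```

apply_moves:
  targets:
    - [[0.06, -0.019, 0.015, 0, -1], [0.06, -0.019, 0.015, 0, -1], [0.06, -0.019, 0.015, 0, -1], [0.06, -0.019, 0.015, 0, -1], [0, 0, 0, 0, -1]]

```text
clock: 7.62
eef_pos: [0.4963, -0.1722, 0.1661]
tool_rot: [0.157, 0.988, 0.001, -0.005]
ft_force: [-5.7, 2.3, -0.9]
grip_width: 0.0248
grasp_force: 58.0
```

apply_moves:
  targets:
    - [[0.06, -0.019, 0.008, 0, -1], [0.06, -0.019, 0.008, 0, -1], [0.06, -0.019, 0.008, 0, -1], [0.06, -0.019, 0.008, 0, -1], [0, 0, 0, 0, -1]]

```text
clock: 8.03
eef_pos: [0.5066, -0.1754, 0.1677]
tool_rot: [0.157, 0.988, 0.001, -0.004]
ft_force: [-4.9, 2.6, -1.7]
grip_width: 0.0247
grasp_force: 58.8
```

```bash
python3 - <<'E'
from h import *
st()
b,e=grab('side')
r=lambda i,x,y,w,h:cv2.resize(i[y:y+h,x:x+w],(600,600),interpolation=cv2.INTER_CUBIC)
cv2.imwrite('pics/c5.png',r(b,230,105,80,80))
E
```

```text
t 8.03 p [ 0.5066 -0.1754  0.1677] yaw_y 71.9 z [-0.008  0.003 -1.   ] F [-4.91  2.6  -1.66] M [0.557 1.545 0.027] j [-0.33  0.36 -0.04  1.18  0.   -0.02] w 0.0247 g 58.8
```

View pics/c5.png

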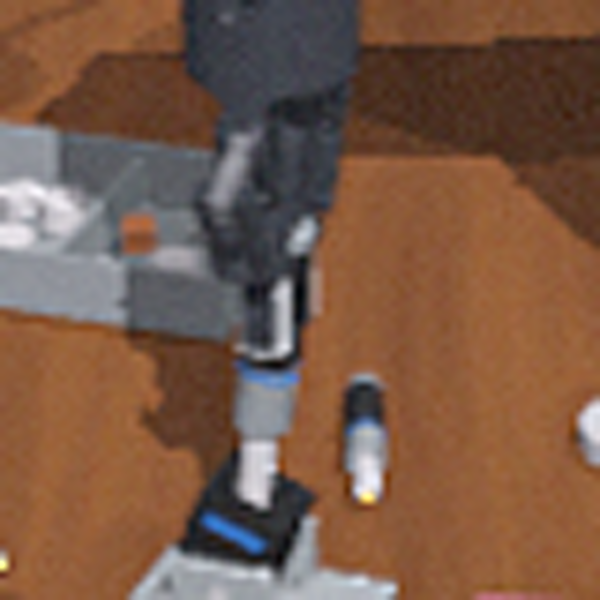

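```bash
cat >> h.py <<'E'
def proj(n,p):
    K,e,R=cal(n); q=K@(R.T@(np.asarray(p)-e)); return q[:2]/q[2]
def lean(im,n,p,z0,z1,lean_dir,half=9):
    """axis px centres of low-saturation (grey) run per row between heights z0..z1 around TCP xy; -> lean along lean_dir"""
    u0,v0=proj(n,[p[0],p[1],z1]); _,v1=proj(n,[p[0],p[1],z0])
    hsv=cv2.cvtColor(im,cv2.COLOR_BGR2HSV); C=[]
    for v in range(int(v0),int(v1)+1):
        us=np.arange(int(u0)-half,int(u0)+half+1); g=(hsv[v,us,1]<70)&(hsv[v,us,2]>75)
        if g.sum()>=3: C.append((v,us[g].mean(),g.sum()))
    return np.array(C)
E
python3 - <<'E'
from h import *
o=st();b,_=grab('side');cv2.imwrite('pics/now.png',b)
p=o['eef_pos']
print(proj('side',p),proj('side',p-[0,0,.1]))
print(lean(b,'side',p,.065,.15,None).round(1).tolist())
E
```

```text
t 8.08 p [ 0.5066 -0.1754  0.1677] yaw_y 71.9 z [-0.008  0.003 -1.   ] F [-4.91  1.65 -0.99] M [0.57  1.447 0.016] j [-0.33  0.36 -0.04  1.18  0.   -0.02] w 0.025 g 58.8
[266.5874416  145.01852308] [266.8940019 171.3299642]
[[149.0, 262.0, 9.0], [150.0, 264.4, 5.0], [151.0, 264.5, 8.0], [152.0, 265.5, 6.0], [153.0, 264.0, 3.0], [156.0, 265.2, 6.0], [157.0, 265.0, 9.0], [158.0, 264.5, 8.0], [159.0, 264.5, 8.0], [160.0, 264.5, 8.0], [161.0, 264.5, 8.0], [162.0, 265.0, 7.0], [163.0, 264.0, 5.0], [164.0, 264.0, 5.0], [165.0, 264.0, 5.0], [166.0, 264.0, 5.0], [167.0, 264.0, 5.0], [168.0, 264.0, 5.0], [169.0, 263.5, 6.0], [170.0, 263.0, 5.0], [171.0, 263.5, 4.0]]
```

apply_moves:
  targets:
    - [[0.06, -0.019, 0.003, 0, -1], [0.06, -0.019, 0.003, 0, -1], [0.06, -0.019, 0, 0, -1], [0.06, -0.019, 0, 0, -1], [0, 0, 0, 0, -1]]

```text
clock: 8.55
eef_pos: [0.5169, -0.1788, 0.1683]
tool_rot: [0.157, 0.988, 0.001, -0.003]
ft_force: [-4.0, 1.1, -2.1]
grip_width: 0.0249
grasp_force: 58.9
```

apply_moves:
  targets:
    - [[-0.04, 0.013, 0, 0, -1], [-0.03, 0.01, 0, 0, -1], [0, 0, 0.3, 0, -1], [0, 0, 0.5, 0, -1], [0, 0, 0.6, 0, -1], [0, 0, 0.6, 0, -1], [0, 0, 0, 0, -1], [0, 0, 0, 0, -1]]

```text
clock: 9.22
eef_pos: [0.5178, -0.1792, 0.2517]
tool_rot: [0.157, 0.988, -0.001, 0.003]
ft_force: [-0.6, 0.5, -2.2]
grip_width: 0.0249
grasp_force: 59.0
```

```bash
python3 - <<'E'
from h import *
o=st();b,e=grab('side');a,_=grab('top')
p=o['eef_pos']; print(proj('side',p),proj('side',p-[0,0,.1]))
print(lean(b,'side',p,.1,.23,None).round(1).tolist())
r=lambda i,x,y,w,h:cv2.resize(i[y:y+h,x:x+w],(600,600),interpolation=cv2.INTER_CUBIC)
cv2.imwrite('pics/c6.png',r(b,230,95,80,80))
E
```

```text
t 9.22 p [ 0.5178 -0.1792  0.2517] yaw_y 71.9 z [ 0.006 -0.002 -1.   ] F [-0.62  0.46 -2.18] M [ 0.017 -0.027  0.04 ] j [-0.33  0.33  0.14  1.37 -0.   -0.02] w 0.0249 g 59.0
[262.85026979 121.00596873] [263.28712139 148.76886184]
[[127.0, 261.6, 17.0], [128.0, 261.6, 17.0], [129.0, 261.4, 12.0], [130.0, 261.5, 12.0], [131.0, 261.9, 14.0], [132.0, 261.8, 13.0], [133.0, 262.0, 19.0], [134.0, 262.0, 19.0], [135.0, 261.5, 18.0], [136.0, 261.5, 18.0], [137.0, 261.0, 17.0], [138.0, 260.5, 16.0], [139.0, 260.0, 15.0], [140.0, 260.0, 15.0], [141.0, 259.5, 14.0], [142.0, 259.0, 13.0], [143.0, 259.0, 13.0], [144.0, 258.5, 12.0], [145.0, 258.5, 12.0], [146.0, 258.5, 12.0], [147.0, 258.5, 12.0], [148.0, 258.5, 12.0], [149.0, 258.5, 12.0], [150.0, 261.0, 7.0]]
```

View pics/c6.png

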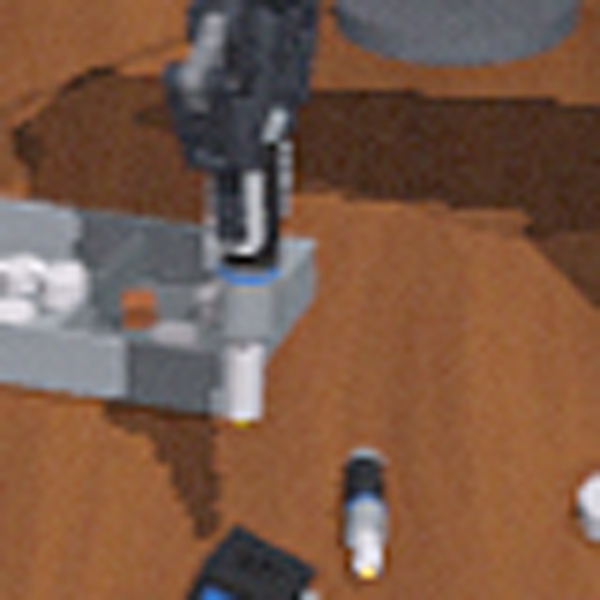

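The picture shows the probe free of the socket and close to upright, with its brass tip at crop (242,420) and about 2° of lean left. I'll carry it above the ring and measure there.

apply_moves:
  targets:
    - [[-0.04, 0.3, 0, 0, -1], [-0.04, 0.6, 0, 0, -1], [-0.04, 0.7, 0, 0, -1], [-0.04, 0.7, 0, 0, -1], [-0.04, 0.7, 0, 0, -1], [-0.04, 0.7, 0, 0, -1], [-0.04, 0.7, 0, 0, -1], [-0.04, 0.7, 0, 0, -1]]

```text
clock: 9.98
eef_pos: [0.5017, 0.0274, 0.2483]
tool_rot: [0.157, 0.988, -0.0, -0.001]
ft_force: [0.3, 0.1, -1.6]
grip_width: 0.0247
grasp_force: 59.1
```

apply_moves:
  targets:
    - [[-0.04, 0.7, 0, 0, -1], [-0.04, 0.7, 0, 0, -1], [-0.04, 0.7, 0, 0, -1], [-0.04, 0.7, 0, 0, -1], [-0.04, 0.7, 0, 0, -1], [-0.04, 0.5, -0.3, 0, -1], [0, 0.28, -0.6, 0, -1], [0, 0, -0.2, 0, -1]]

```text
clock: 10.65
eef_pos: [0.4908, 0.199, 0.2017]
tool_rot: [0.155, 0.988, -0.001, -0.003]
ft_force: [-1.3, -0.6, -2.6]
grip_width: 0.0248
grasp_force: 59.2
```

apply_moves:
  targets:
    - [[0, 0, 0, 0, -1], [0, 0, 0, 0, -1], [0, 0, 0, 0, -1]]

```text
clock: 10.9
eef_pos: [0.4937, 0.1961, 0.2063]
tool_rot: [0.158, 0.987, 0.0, 0.0]
ft_force: [0.0, -0.0, -1.2]
grip_width: 0.0247
grasp_force: 59.3
```

```bash
python3 - <<'E'
from h import *
o=st();b,e=grab('side');a,_=grab('top')
p=o['eef_pos']; print(proj('side',p),proj('side',p-[0,0,.1]))
print(lean(b,'side',p,.07,.18,None,11).round(1).tolist())
u,v=proj('side',p-[0,0,.07]).astype(int)
r=cv2.resize(b[v-35:v+25,u-40:u+40],(800,600),interpolation=cv2.INTER_CUBIC)
print('crop origin',u-40,v-35); cv2.imwrite('pics/c7.png',r)
E
```

```text
t 10.9 p [0.4937 0.1961 0.2063] yaw_y 71.9 z [ 0. -0. -1.] F [ 0.03 -0.01 -1.18] M [-0.026 -0.057  0.047] j [ 0.38  0.32  0.01  1.25 -0.    0.69] w 0.0247 g 59.3
[266.42988919 197.14624462] [266.8209217  228.07255273]
[[205.0, 264.5, 8.0], [206.0, 265.0, 7.0], [208.0, 264.5, 4.0], [209.0, 269.8, 8.0], [210.0, 271.2, 6.0], [211.0, 268.5, 14.0], [212.0, 268.0, 13.0], [213.0, 266.0, 11.0], [214.0, 266.5, 10.0], [215.0, 266.5, 10.0], [216.0, 266.0, 11.0], [217.0, 266.0, 9.0], [218.0, 266.0, 9.0], [219.0, 266.0, 5.0], [220.0, 266.5, 6.0], [221.0, 266.5, 6.0], [222.0, 266.0, 7.0], [223.0, 265.5, 6.0], [224.0, 265.5, 6.0], [225.0, 265.5, 6.0], [226.0, 265.5, 6.0], [227.0, 265.5, 6.0], [228.0, 265.5, 6.0], [229.0, 265.5, 6.0], [230.0, 265.5, 4.0], [236.0, 273.0, 5.0], [237.0, 272.0, 9.0], [238.0, 271.0, 13.0]]
crop origin 226 184
```

View pics/c7.png

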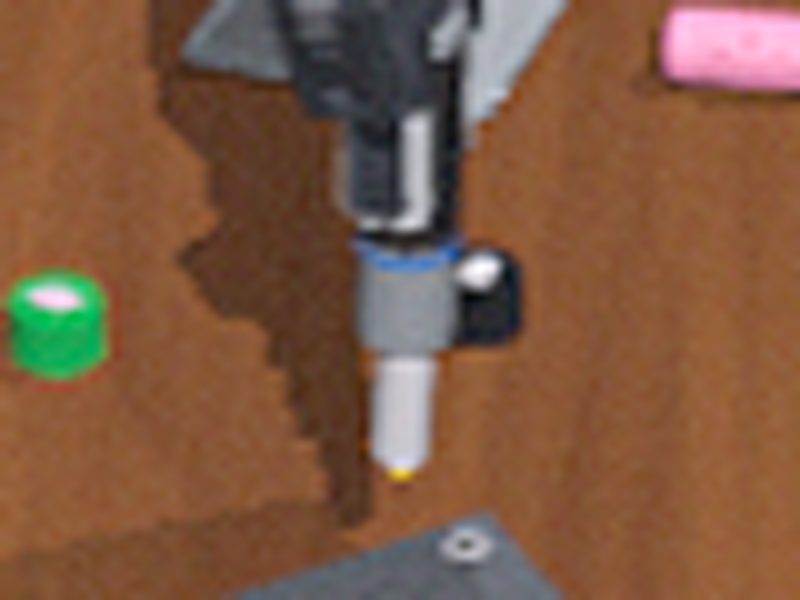

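```bash
python3 - <<'E'
from h import *
I=[];D=[]
for _ in range(6):
    b,e=grab('side'); I.append(b.astype(float)); D.append(e)
b=np.mean(I,0); d=np.median(D,0); P=cloud('side',d)
# blue-minus-red channel separates grey from brown wood
s=b[...,0]-b[...,2]
sub=cv2.resize(s[205:235,250:285].astype(np.float32),None,fx=10,fy=1,interpolation=cv2.INTER_LINEAR)
C=[]
for v in range(212,230):
    r=sub[v-205]; c0=int((266-250+.5)*10); hi=np.median(r[c0-20:c0+20]); 
    lo=np.median(np.r_[r[20:60]]); lo2=np.median(r[240:300]) ; 
    L=c0; 
    while L>0 and r[L]>(hi+lo)/2: L-=1
    R=c0
    while R<349 and r[R]>(hi+lo)/2: R+=1
    C.append((v,250+(L+.5)/10-.5,250+(R+.5)/10-.5)); 
    q=P[v,264:269]; print(v,np.round(C[-1][1:],2),round((C[-1][1]+C[-1][2])/2,2),q[:,1].round(4)[q[:,2]>0.05].tolist())
E
```

```text
212 [260.95 277.55] 269.25 [0.2074, 0.2083, 0.2087, 0.2097, 0.2087]
213 [260.85 277.55] 269.2 [0.2066, 0.2088, 0.2093, 0.2084, 0.2071]
214 [260.85 277.55] 269.2 [0.2072, 0.2088, 0.2093, 0.209, 0.2088]
215 [260.75 277.55] 269.15 [0.2075, 0.2099, 0.2089, 0.2091, 0.2081]
216 [260.75 277.55] 269.15 [0.2066, 0.2083, 0.2095, 0.2098, 0.2072]
217 [261.35 276.75] 269.05 [0.2079, 0.2079, 0.208, 0.209, 0.207]
218 [262.45 269.65] 266.05 [0.2072, 0.2103, 0.208, 0.208, 0.2069]
219 [263.25 268.45] 265.85 [0.2008, 0.2036, 0.2079, 0.2096, 0.2037]
220 [262.85 268.55] 265.7 [0.2011, 0.202, 0.2029, 0.2047, 0.201]
221 [262.65 268.65] 265.65 [0.1994, 0.2043, 0.2043, 0.2036, 0.2018]
222 [262.25 268.55] 265.4 [0.2003, 0.2028, 0.2033, 0.203, 0.2003]
223 [262.25 268.55] 265.4 [0.2021, 0.2022, 0.2028, 0.2024, 0.2026]
224 [262.35 268.55] 265.45 [0.2009, 0.2031, 0.2039, 0.2034, 0.1998]
225 [262.25 268.55] 265.4 [0.2006, 0.2018, 0.2036, 0.2017, 0.2013]
226 [262.25 268.55] 265.4 [0.2026, 0.2025, 0.2017, 0.2029, 0.2005]
227 [262.25 268.45] 265.35 [0.2011, 0.2048, 0.202, 0.2024, 0.2009]
228 [262.45 268.45] 265.45 [0.2007, 0.2016, 0.2049, 0.2017, 0.2]
229 [262.55 268.35] 265.45 [0.2002, 0.2008, 0.2044, 0.203, 0.1994]
```

The edges and depth agree on about 2–3° of remaining lean, in the stand's plane only. There is plenty of time, so I'll go back to the mouth and swing it the rest of the way.

apply_moves:
  targets:
    - [[0, 0, 0.4, 0, -1], [0, -0.38, 0.53, 0, -1], [0.04, -0.6, 0.2, 0, -1], [0.04, -0.7, 0, 0, -1], [0.04, -0.7, 0, 0, -1], [0.04, -0.7, 0, 0, -1], [0.04, -0.7, 0, 0, -1], [0.04, -0.7, 0, 0, -1]]

```text
clock: 11.97
eef_pos: [0.503, 0.0161, 0.2513]
tool_rot: [0.157, 0.988, 0.0, 0.0]
ft_force: [-0.0, -0.8, -1.5]
grip_width: 0.0248
grasp_force: 59.3
```

apply_moves:
  targets:
    - [[0.04, -0.7, 0, 0, -1], [0.04, -0.7, 0, 0, -1], [0.04, -0.7, 0, 0, -1], [0.04, -0.7, 0, 0, -1], [0.04, -0.7, 0, 0, -1], [0.04, -0.7, 0, 0, -1], [0.08, -0.4, 0, 0, -1], [0.04, 0, 0, 0, -1]]

```text
clock: 12.63
eef_pos: [0.5176, -0.17, 0.2509]
tool_rot: [0.159, 0.987, -0.001, 0.0]
ft_force: [0.3, -0.0, -1.4]
grip_width: 0.0245
grasp_force: 59.3
```

apply_moves:
  targets:
    - [[0, 0, 0, 0, -1], [0, 0, 0, 0, -1], [0, 0, 0, 0, -1]]

```text
clock: 12.88
eef_pos: [0.5174, -0.1656, 0.251]
tool_rot: [0.157, 0.988, 0.0, -0.0]
ft_force: [1.0, 0.6, -1.8]
grip_width: 0.0249
grasp_force: 59.3
```

apply_moves:
  targets:
    - [[0, -0.33, 0, 0, -1], [0, 0, 0, 0, -1], [0, 0, -0.6, 0, -1], [0, 0, -0.6, 0, -1], [0, 0, -0.4, 0, -1], [0, 0, 0, 0, -1], [0, 0, 0, 0, -1]]

```text
clock: 13.47
eef_pos: [0.5168, -0.1793, 0.1865]
tool_rot: [0.157, 0.988, 0.0, -0.001]
ft_force: [-0.4, -0.3, -2.0]
grip_width: 0.0249
grasp_force: 59.4
```

apply_moves:
  targets:
    - [[0, 0, -0.1, 0, -1], [0, 0, -0.1, 0, -1], [0, 0, -0.1, 0, -1], [0, 0, -0.1, 0, -1], [0, 0, 0, 0, -1], [0, 0, 0, 0, -1]]

```text
clock: 13.97
eef_pos: [0.519, -0.1802, 0.176]
tool_rot: [0.157, 0.988, -0.001, 0.003]
ft_force: [-5.5, 2.1, 17.8]
grip_width: 0.0248
grasp_force: 61.8
```

apply_moves:
  targets:
    - [[0, 0, 0.2, 0, -1], [-0.1, 0.03, 0.1, 0, -1], [0, 0, 0, 0, -1], [0, 0, 0, 0, -1]]

```text
clock: 14.3
eef_pos: [0.5134, -0.1785, 0.183]
tool_rot: [0.157, 0.988, -0.0, 0.0]
ft_force: [0.7, -0.6, -2.2]
grip_width: 0.0247
grasp_force: 59.7
```

apply_moves:
  targets:
    - [[0, 0, -0.1, 0, -1], [0, 0, -0.1, 0, -1], [0, 0, -0.1, 0, -1], [0, 0, 0, 0, -1], [0, 0, 0, 0, -1]]

```text
clock: 14.72
eef_pos: [0.5131, -0.1784, 0.1701]
tool_rot: [0.157, 0.988, 0.0, -0.001]
ft_force: [-0.8, -0.4, -2.3]
grip_width: 0.0245
grasp_force: 59.6
```

apply_moves:
  targets:
    - [[0.05, -0.016, 0, 0, -1], [0.05, -0.016, 0, 0, -1], [0, 0, 0, 0, -1]]

```text
clock: 14.97
eef_pos: [0.5163, -0.1794, 0.1706]
tool_rot: [0.157, 0.988, 0.0, -0.002]
ft_force: [-4.1, 1.4, -1.1]
grip_width: 0.0247
grasp_force: 59.5
```

apply_moves:
  targets:
    - [[0.05, -0.016, 0, 0, -1], [0, 0, 0, 0, -1]]

```text
clock: 15.13
eef_pos: [0.5173, -0.1798, 0.1706]
tool_rot: [0.157, 0.988, 0.0, -0.003]
ft_force: [-6.3, 2.6, 2.3]
grip_width: 0.025
grasp_force: 59.6
```

apply_moves:
  targets:
    - [[0.05, -0.016, 0, 0, -1], [0, 0, 0, 0, -1]]

```text
clock: 15.3
eef_pos: [0.5195, -0.1804, 0.1705]
tool_rot: [0.157, 0.988, 0.0, -0.002]
ft_force: [-6.3, 2.2, 0.8]
grip_width: 0.0248
grasp_force: 59.5
```

apply_moves:
  targets:
    - [[0.05, -0.016, 0, 0, -1], [0, 0, 0, 0, -1], [-0.05, 0.016, 0, 0, -1], [-0.02, 0.006, 0.2, 0, -1], [0, 0, 0.5, 0, -1], [0, 0, 0.7, 0, -1], [0, 0, 0.6, 0, -1], [0, 0.3, 0, 0, -1]]

```text
clock: 15.97
eef_pos: [0.5248, -0.1715, 0.258]
tool_rot: [0.158, 0.987, -0.002, 0.007]
ft_force: [1.8, -0.9, -1.2]
grip_width: 0.025
grasp_force: 59.5
```

apply_moves:
  targets:
    - [[-0.04, 0.6, 0, 0, -1], [-0.05, 0.7, 0, 0, -1], [-0.05, 0.7, 0, 0, -1], [-0.05, 0.7, 0, 0, -1], [-0.05, 0.7, 0, 0, -1], [-0.05, 0.7, 0, 0, -1], [-0.05, 0.7, 0, 0, -1], [-0.05, 0.7, 0, 0, -1]]

```text
clock: 16.63
eef_pos: [0.5056, 0.053, 0.2514]
tool_rot: [0.157, 0.988, 0.0, 0.001]
ft_force: [0.8, -0.7, -1.1]
grip_width: 0.0249
grasp_force: 59.4
```

apply_moves:
  targets:
    - [[-0.04, 0.7, 0, 0, -1], [-0.04, 0.7, 0, 0, -1], [-0.04, 0.7, 0, 0, -1], [-0.04, 0.6, 0, 0, -1], [-0.04, 0.4, -0.3, 0, -1], [0, 0.2, -0.6, 0, -1], [0, 0, -0.3, 0, -1], [0, 0, 0, 0, -1]]

```text
clock: 17.3
eef_pos: [0.4955, 0.1839, 0.2001]
tool_rot: [0.156, 0.988, -0.001, -0.002]
ft_force: [-0.7, -0.8, -2.0]
grip_width: 0.0244
grasp_force: 59.4
```

apply_moves:
  targets:
    - [[0, 0, 0, 0, -1], [0, 0, 0, 0, -1], [0, 0, 0, 0, -1]]

```text
clock: 17.55
eef_pos: [0.4981, 0.1832, 0.2045]
tool_rot: [0.157, 0.988, 0.001, 0.001]
ft_force: [-0.5, -0.4, -2.3]
grip_width: 0.025
grasp_force: 59.4
```

```bash
python3 - <<'E'
from h import *
o=st();p=o['eef_pos']
b=np.mean([grab('side')[0].astype(float) for _ in range(4)],0).astype(np.uint8)
a,_=grab('top')
print(proj('side',p),proj('side',p-[0,0,.1]))
u,v=proj('side',p-[0,0,.07]).astype(int)
r=cv2.resize(b[v-30:v+30,u-40:u+40],(800,600),interpolation=cv2.INTER_CUBIC)
print('crop origin',u-40,v-30); cv2.imwrite('pics/c8.png',r)
E
```

```text
t 17.55 p [0.4981 0.1832 0.2045] yaw_y 71.9 z [ 0.003  0.001 -1.   ] F [-0.55 -0.41 -2.26] M [-0.012 -0.009  0.05 ] j [ 0.35  0.32 -0.    1.25  0.    0.67] w 0.025 g 59.4
[264.9144356  195.03269177] [265.3621953  225.76222255]
crop origin 225 186
```

View pics/c8.png

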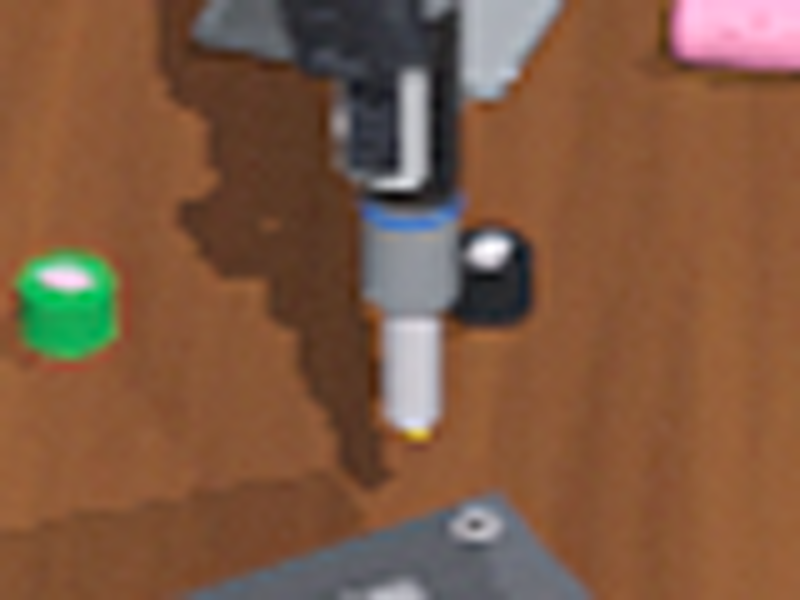

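The picture shows the probe upright to within about 1°: blue ring centre (412,212), tip (418,434). Next I'll align it over the red ring and bring it down.

apply_moves:
  targets:
    - [[-0.03, 0.3, 0, 0, -1], [0, 0.3, 0, 0, -1], [0, 0, -0.4, 0, -1], [0, 0, -0.4, 0, -1], [0, 0, -0.25, 0, -1], [0, 0, -0.1, 0, -1], [0, 0, 0, 0, -1], [0, 0, 0, 0, -1]]

```text
clock: 18.47
eef_pos: [0.496, 0.2075, 0.1572]
tool_rot: [0.157, 0.988, 0.0, 0.0]
ft_force: [-1.0, 0.6, -2.3]
grip_width: 0.0246
grasp_force: 59.5
```

```bash
python3 - <<'E'
from h import *
o=st();p=o['eef_pos']
b=np.mean([grab('side')[0].astype(float) for _ in range(4)],0).astype(np.uint8)
a,_=grab('top')
u,v=266,245
r=cv2.resize(b[v-30:v+15,u-30:u+30],(800,600),interpolation=cv2.INTER_CUBIC)
print('origin 236 215 scale 13.33',proj('side',[p[0],p[1],.034]),proj('side',[.495,.208,.034])); cv2.imwrite('pics/c9.png',r)
E
```

```text
t 18.47 p [0.496  0.2075 0.1572] yaw_y 71.9 z [ 0.  0. -1.] F [-0.99  0.57 -2.26] M [-0.05 -0.04 -0.01] j [ 0.4   0.37 -0.06  1.14  0.    0.71] w 0.0246 g 59.5
origin 236 215 scale 13.33 [266.10552868 251.56494999] [266.46816853 251.68035456]
```

View pics/c9.png

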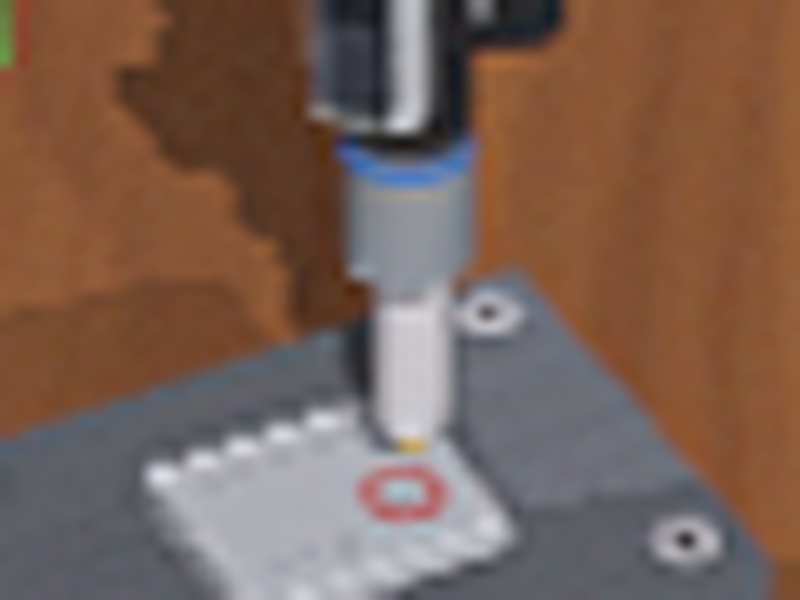

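The tip at (415,448) stands about 12 mm above the block and 2.4 mm to the −x side of the ring centre (402,494). I'll shift it +x and descend in small steps.

apply_moves:
  targets:
    - [[0.06, 0, 0, 0, -1], [0, 0, -0.08, 0, -1], [0, 0, -0.08, 0, -1], [0, 0, -0.05, 0, -1], [0, 0, 0, 0, -1], [0, 0, 0, 0, -1]]

```text
clock: 19.22
eef_pos: [0.498, 0.207, 0.1482]
tool_rot: [0.157, 0.988, -0.0, -0.0]
ft_force: [0.3, -0.9, -1.4]
grip_width: 0.0246
grasp_force: 59.5
```

apply_moves:
  targets:
    - [[0, 0, -0.025, 0, -1], [0, 0, -0.025, 0, -1], [0, 0, -0.025, 0, -1], [0, 0, -0.025, 0, -1], [0, 0, 0, 0, -1], [0, 0, 0, 0, -1]]

```text
clock: 19.72
eef_pos: [0.4984, 0.2072, 0.1449]
tool_rot: [0.157, 0.988, 0.0, 0.0]
ft_force: [-0.5, -0.4, 0.8]
grip_width: 0.0249
grasp_force: 59.5
```

apply_moves:
  targets:
    - [[0, 0, -0.025, 0, -1], [0, 0, -0.02, 0, -1], [0, 0, 0, 0, -1], [0, 0, 0, 0, -1]]

```text
clock: 20.05
eef_pos: [0.4985, 0.2072, 0.1431]
tool_rot: [0.157, 0.988, 0.0, 0.0]
ft_force: [-0.1, 0.4, 1.8]
grip_width: 0.0247
grasp_force: 59.6
```

```bash
cat > m.py <<'E'
from h import *
F=[]
for _ in range(12): b,_d=grab('side'); F.append(get_obs()['ft_force'])
st(); print('mean',np.mean(F,0).round(2),np.std(F,0).round(2))
E
python3 m.py
```

```text
t 20.65 p [0.4984 0.2072 0.1429] yaw_y 71.9 z [ 0.  0. -1.] F [ 0.44 -0.42  1.6 ] M [-0.064  0.034  0.025] j [ 0.39  0.39 -0.08  1.11 -0.    0.71] w 0.0244 g 59.6
mean [-0.09 -0.18  1.77] [0.59 0.52 0.49]
```

apply_moves:
  targets:
    - [[0, 0, -0.015, 0, -1], [0, 0, -0.015, 0, -1], [0, 0, 0, 0, -1], [0, 0, 0, 0, -1]]

```text
clock: 20.98
eef_pos: [0.4984, 0.2072, 0.1418]
tool_rot: [0.157, 0.988, 0.0, 0.0]
ft_force: [0.5, -0.4, 2.3]
grip_width: 0.0247
grasp_force: 59.6
```

```bash
cat >> m.py <<'E'
b=np.mean([grab('side')[0].astype(float) for _ in range(4)],0).astype(np.uint8)
cv2.imwrite('pics/c10.png',cv2.resize(b[215:260,236:296],(800,600),interpolation=cv2.INTER_CUBIC))
E
python3 m.py
```

```text
t 21.58 p [0.4984 0.2072 0.1417] yaw_y 71.9 z [ 0.  0. -1.] F [ 0.29 -0.4   2.71] M [ 0.013 -0.002 -0.024] j [ 0.39  0.39 -0.08  1.11  0.    0.71] w 0.0248 g 59.6
mean [-0.03 -0.1   3.3 ] [0.47 0.53 0.6 ]
```

View pics/c10.png

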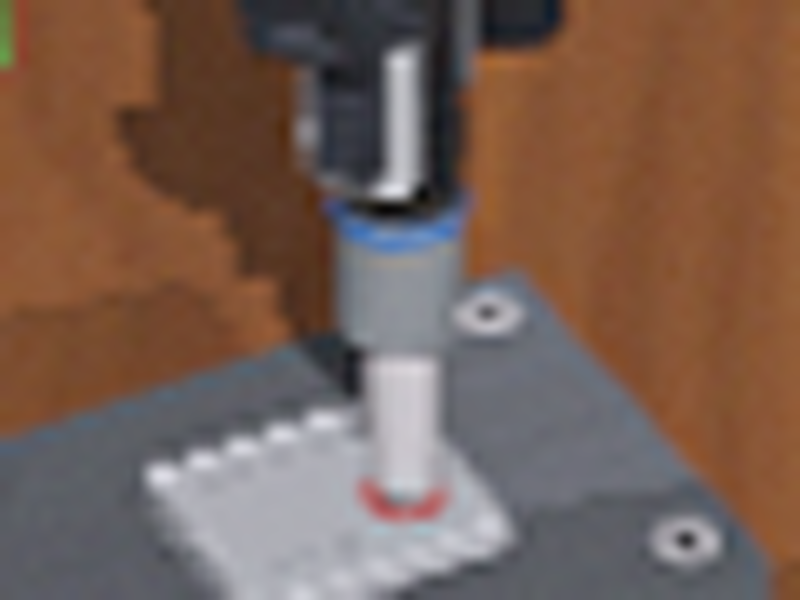

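The picture shows the probe upright, its rod tip at about (403,500) inside the red ring centred at (402,494), pushing about 5.3 N. I'm handing it in.

```bash
python3 -c "
from workcell import order
print(order.job_done())"
```

```text
the job is handed in; nothing more can be done
None
```

I've handed the job in: the block is seated level, and the probe is held upright to within about 1° with its tip inside the red ring, pushing about 5.4 N.

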